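# Tip the tongs out of their tube and lay them on the empty board

### The arm

A 6-joint arm with a two-finger parallel gripper is mounted at the origin on a cart in front of the work surface, level with it; the furniture and walls round the work are solid. World frame = base frame: x ahead of the robot, y to its left, z up, the work surface at z = 0. Lengths are in m, angles in rad, forces in N, time in s.
With the tool pointing down it reaches from about 0.425 to 0.95 m from the base axis. Payload 14.7 kg.
Tool frame: the origin (TCP) lies at the very end of the fingers, on their centre line; the grasp point (between the pads) lies 19 mm behind it (bot.tcp_to_grasp is the distance from the TCP to the grasp point, in m); z points along the fingers, y is the line along which they close (so a half turn about z gives the same grasp; the last joint's range is limited). The gripper opens to 85 mm and grips with 20 to 120 N. Pads are 22 mm wide; open, the fingers measure 114 mm over their backs; the gripper's body (76 mm by 85 mm) begins 54 mm behind the grasp point. The pads swing forward as they close: fully open they stand 13 mm farther back than shut.
Start: joints at [-1.166, 0.48, 1.596, -0, 1.065, -0.047], TCP at [0.284, -0.585, 0.231] pointing down, gripper open.
Joint ranges: [-2.75, 2.75], [-0.82, 2.05], [0.23, 2.67], [-1.56, 4.7], [0.09, 2.69], [-2.92, 2.92]. Speed limits (rad/s): [1.89, 1.89, 2.39, 3.01, 3.01, 3.01].

### API

Orientations are given as a unit quaternion [w, x, y, z].
In Python, from rig import bot gives the robot as it stands. Calls block until the motion is done:
- bot.move_to(position, orientation): joint-space move of the TCP to a pose.
- bot.move_linear(position, frame=None, feed=0.15, guard=None): straight line of the TCP; frame=None keeps the orientation; feed is the mean speed in m/s. With guard (N) it stops when the force on the tool has changed by that much, and returns True; else False.
- bot.move_joints(angles): joint-space move.
- bot.set_gripper(opening, grasp_force=None): finger opening in m; grasp_force is the grip in N (None keeps the last); returns when the fingers have stopped.
- bot.hold(seconds).
- bot.solve_ik(position, orientation): joint angles nearest the present ones, or None.
- bot.snapshot(name): name is "scene" or "top" or "wrist"; returns the picture (384x512x3 uint8, red, green, blue); there is no depth.
- bot.get_calibration(name): a dict with "mtx" (3x3 intrinsics, pixels), "position" and "attitude" of the camera in the world. Camera axes: x right, y down, z forward; pixel columns grow to the right and rows downward; lengths in m; the calibration is good to about 2 mm. A picture is of the moment at which its call begins: read the wrist's pose just before it. get_calibration takes no time and is no camera call; for the wrist camera it gives the pose at the moment of the call.
A pose or a line that the arm cannot do raises bot.PlanningError and nothing moves.
- bot.close_job(): hands the job in; it is judged then, once.
Readings, each from a call of its own:
- bot.current_clock(): time.
- bot.current_joint_pos(): joint angles.
- bot.current_qvel(): joint speeds.
- bot.current_effort(): joint torques, N m.
- bot.current_ee_pos(): TCP position.
- bot.current_ee_rot(): TCP orientation.
- bot.current_contact_force(): force on the tool from outside, world axes, zero at the start.
- bot.current_torque(): the same for the moment, N m.
- bot.current_grip_width(): finger opening in m.
- bot.current_finger_force(): force on a finger pad.
Only numpy, scipy, OpenCV 4.12 (cv2) and the standard library are available. Lean on these libraries where they do the work, as an engineer would, in place of code of your own. Each camera call takes 0.05 s, during which the arm holds its last target. There are 200 camera calls.

### The job

The pastry tongs are hidden in the closed-end steel tube that tips on its wooden stand. Push the mouth of the tube down so that the tongs slide out by themselves until their end lies bare on the tongue in front of the mouth, then take them by that end, draw them out of the tube and lay them gently, flat and lengthwise, in the middle of the empty wooden serving board (not the one with brownies on it).

Things in the scene. Friction and masses are not known exactly. Their poses are not given: they have to be found in the camera images.
- tube (a joint): tilt of the steel tube on its fixed wooden stand (150 x 120 mm, cheeks 128 mm high), rad. 0 (start): mouth 15 degrees up; grows as the mouth is pushed down; 0.26 level; 0.68 end stop (mouth 24 degrees down). A stiff hinge holds it where it is left; 1 to 3 N on the pad turns it. Polished: past about 0.45 the tongs slide by themselves. Inside 50 wide, 24 high, 193 long; walls 3 mm
- thumb_pad (a point): centre of the top of the black 36 x 44 mm pad on the tube, by its mouth; turns with it. x along the tube out of the mouth, z its upward normal. In this frame: tipping axis 64 mm back, 18 below (115 mm above the counter); mouth 21 ahead; tube floor 30 below; a tongue 12 wide, 3 thick goes on from the floor (top 30 below) to 102 ahead, where a lip 9 mm high stops the tongs
- tongs: rigid steel pastry tongs, 183 mm long, 12 thick, 70 g; flat narrow V, 18 wide at the closed end (+y), 41 at the open end. Origin: middle of the underside; y lengthwise, z up. The closed end comes out, about 80 mm bare, overhanging the tongue's sides; 45 mm from that end 23 wide. To draw out: lift 15 mm or more over the lip (the mouth may rise along), then pull away from the tube
- board: the empty light wooden serving board, 230 x 90 mm, 14 mm thick, fixed; origin at the centre of its underside, x along its length, y across. A like board on the other side of the stand carries two brownies

How it is judged:
By the outcome, as a careful person would: the job done as asked, in the order asked, and still so for the second after the job is handed in, with the robot touching nothing.
It also fails if it takes over 54 s, if anything falls off the work surface, if the arm or the gripper's body presses on something with over 40 N, if the wrist force passes 120 N, or if a joint passes its speed limit or range.

## Working session

There is one attempt and no reset: what is moved stays moved. The work goes in short steps, each a Python script; the robot and the scene stay as the last script left them, time stands still between calls to the robot, and variables do not carry over. Pictures are saved under pics/ and viewed, at most 10 in all, crops included, and the job is handed in when it is done.

```bash
mkdir -p pics
python3 - <<'E'
from rig import bot
import cv2,numpy as np
for n in ("scene","top"):
    im=bot.snapshot(n); cv2.imwrite(f"pics/{n}0.png",im[:,:,::-1])
    c=bot.get_calibration(n); print(n,np.round(c["mtx"],1).tolist(),c["position"],c["attitude"])
print(bot.current_ee_rot())
E
```

```text
scene [[429.1, 0.0, 257.6], [0.0, 429.1, 193.4], [0.0, 0.0, 1.0]] [ 0.08554724 -0.87911484  0.64339573] [-0.46023995  0.82571223 -0.28817896  0.15274615]
top [[456.3, 0.0, 254.9], [0.0, 456.3, 187.4], [0.0, 0.0, 1.0]] [ 0.48648205 -0.2089533   1.12936026] [-0.03743897  0.70691634 -0.7055115   0.03348339]
[-5.48596584e-04  9.74594219e-01  2.23977229e-01 -9.02002292e-05]
```

View pics/top0.png

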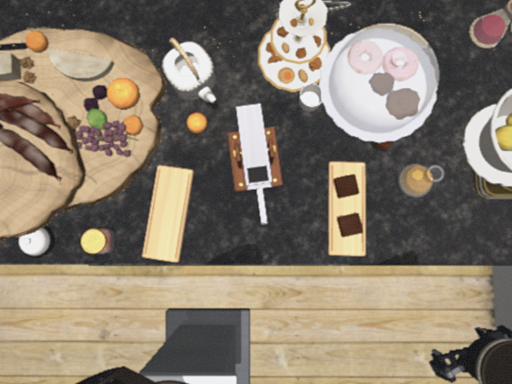

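View pics/scene0.png

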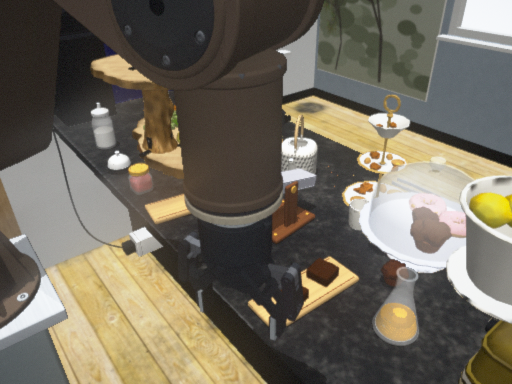

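```bash
cat > h.py <<'E'
import numpy as np,cv2
from rig import bot
from scipy.spatial.transform import Rotation as R
def rot(q): return R.from_quat([q[1],q[2],q[3],q[0]])
def quat(M):
    q=R.from_matrix(M).as_quat(); return np.array([q[3],*q[:3]])
def cast(c,px,z):
    px=np.atleast_2d(px).astype(float)
    d=np.c_[px,np.ones(len(px))]@np.linalg.inv(c["mtx"]).T
    d=rot(c["attitude"]).apply(d); p=np.array(c["position"])
    return p+d*((z-p[2])/d[:,2])[:,None]
def proj(c,P):
    v=rot(c["attitude"]).inv().apply(np.atleast_2d(P)-c["position"])@np.array(c["mtx"]).T
    return v[:,:2]/v[:,2:]
E
python3 - <<'E'
from h import *
im=cv2.imread("pics/top0.png"); c=bot.get_calibration("top")
def big(m,roi):
    x0,y0,x1,y1=roi; k=np.zeros(m.shape,np.uint8); k[y0:y1,x0:x1]=m[y0:y1,x0:x1]*255
    cs,_=cv2.findContours(k,cv2.RETR_EXTERNAL,cv2.CHAIN_APPROX_NONE); return max(cs,key=cv2.contourArea)
b,g,r=[im[:,:,i].astype(int) for i in range(3)]
hsv=cv2.cvtColor(im,cv2.COLOR_BGR2HSV)
k=big((r>150)&(r-b>30),(138,158,200,264)); rc=cv2.minAreaRect(k); bx=cv2.boxPoints(rc); print("board",rc); P=cast(c,bx,.014); print(np.round(P,4).tolist(),P.mean(0)); print("sides",np.linalg.norm(P-np.roll(P,1,0),axis=1))
k=big((r<60),(246,162,271,186)); rc=cv2.minAreaRect(k); P=cast(c,cv2.boxPoints(rc),.149); print("pad",rc,P.round(4).tolist(),P.mean(0),np.linalg.norm(P-np.roll(P,1,0),axis=1))
m=(hsv[:,:,1]<45)&(hsv[:,:,2]>120)
k=big(m,(230,98,280,228)); print(cv2.boundingRect(k))
# tube rows: left/right edges
mm=np.zeros(m.shape,np.uint8); cv2.drawContours(mm,[k],-1,1,-1)
for y in range(100,226,6):
    xs=np.flatnonzero(mm[y]); print(y,xs.min() if len(xs) else None,xs.max() if len(xs) else None,end="; ")
crop=cv2.resize(im[95:235,140:300],None,fx=5,fy=4.2,interpolation=cv2.INTER_CUBIC)[:600,:800]; cv2.imwrite("pics/crop.png",crop)
E
```

```text
board ((167.4729766845703, 213.16217041015625), (36.82537078857422, 94.20062255859375), 9.462322235107422)
[[0.4297, 0.0716, 0.014], [0.6572, 0.0394, 0.014], [0.6423, -0.0507, 0.014], [0.4155, -0.0168, 0.014]] [0.53617427 0.01086957 0.014     ]
sides [0.08952116 0.22978504 0.09135735 0.22934662]
pad ((257.4154357910156, 173.82308959960938), (12.403472900390625, 16.99275779724121), 82.87498474121094) [[0.6258, -0.1888, 0.149], [0.6305, -0.2254, 0.149], [0.6036, -0.2287, 0.149], [0.5989, -0.1923, 0.149]] [ 0.61470166 -0.20880262  0.149     ] [0.02707401 0.03685696 0.02708128 0.03675597]
(236, 103, 36, 121)
100 None None; 106 236 260; 112 237 261; 118 237 262; 124 238 263; 130 239 264; 136 240 265; 142 241 266; 148 241 266; 154 242 267; 160 242 268; 166 243 269; 172 244 270; 178 245 271; 184 246 271; 190 257 262; 196 257 263; 202 258 264; 208 259 265; 214 260 266; 220 261 266;
```

View pics/crop.png

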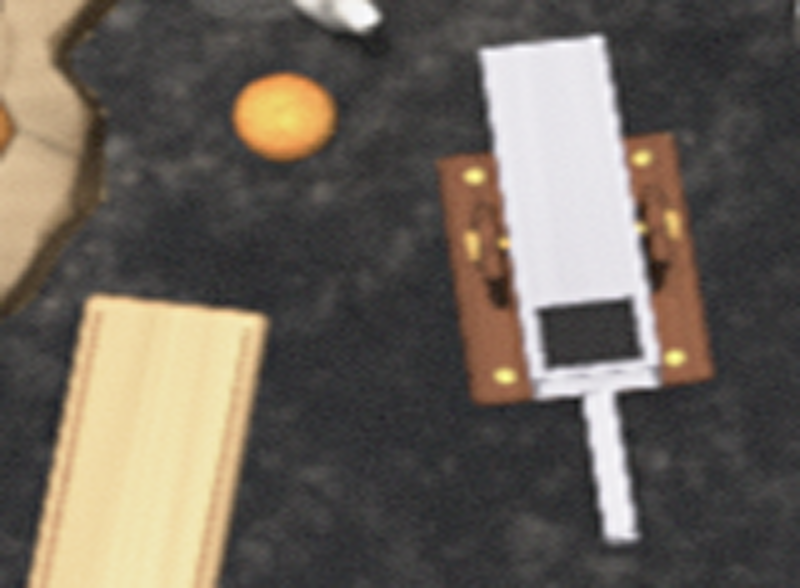

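```bash
cat >> h.py <<'E'
PAD0=np.array([0.6147,-0.2088,0.149])
class Tube:
    def __init__(s,yaw): # yaw of outward direction
        s.u=np.array([np.cos(yaw),np.sin(yaw),0]); s.axis=PAD0-s.u*(.064*np.cos(.262)-.018*np.sin(.262)); s.axis[2]=.115
    def frame(s,tilt):
        a=tilt-.262; x=s.u*np.cos(a)-[0,0,np.sin(a)]; z=s.u*np.sin(a)+[0,0,np.cos(a)]; return x,z
    def pt(s,tilt,px,pz):
        x,z=s.frame(tilt); return s.axis+x*(.064+px)+z*(.018+pz)
    def tool(s,tilt):
        x,z=s.frame(tilt); return quat(np.c_[-x,np.cross(-z,-x),-z])
E
python3 - <<'E'
from h import *
c=bot.get_calibration("top"); K=np.linalg.inv(c["mtx"])
rows=list(range(112,184,6)); mid=[249,249.5,250.5,251.5,252.5,253.5,253.5,254.5,255,256,257,258]
tr=[196,202,208,214,220]; tm=[260,261,262,263,263.5]
yaw=np.pi+.1
def hit(t,px,pz):
    x,z=t.frame(0); n=z; p0=t.pt(0,0,pz); d=rot(c["attitude"]).apply(K@[*px,1]); o=np.array(c["position"]); return o+d*((p0-o)@n)/(d@n)
for _ in range(6):
    t=Tube(yaw)
    P=np.array([hit(t,(m+.5,r),-.003) for m,r in zip(mid,rows)]); f=np.polyfit(P[:,0],P[:,1],1)
    Q=np.array([hit(t,(m+.5,r),-.030) for m,r in zip(tm,tr)]); g=np.polyfit(Q[:,0],Q[:,1],1)
    A=np.r_[P,Q]; h=np.polyfit(A[:,0],A[:,1],1); yaw=np.pi+np.arctan(h[0])
print("yaw",yaw-np.pi,f,g,h,"y at pad",np.polyval(h,PAD0[0]),"resid",(A[:,1]-np.polyval(h,A[:,0])).round(4))
t=Tube(yaw); print(t.axis,t.u, "tongue end predicted px",proj(c,t.pt(0,.102,-.021)),"mouth top",proj(c,t.pt(0,.021,-.003)),"pad",proj(c,t.pt(0,0,0)),"back",proj(c,t.pt(0,.021-.196,-.003)))
q=t.tool(.55)
for p in (t.pt(0,0,.05),t.pt(0,0,0),t.pt(.55,0,0),t.pt(.55,.057,-.024-.019),t.pt(.55,.057+.115,-.024)): print(p,bot.solve_ik(p,q))
E
```

```text
yaw 0.1323124360074175 [ 0.12891401 -0.288746  ] [ 0.14552122 -0.29853005] [ 0.13308999 -0.29165771] y at pad -0.20984728873530967 resid [-0.0003  0.0004  0.     -0.0004 -0.0008 -0.0011  0.0007  0.0003  0.001
  0.0006  0.0003 -0.0001  0.0004  0.     -0.0004 -0.0007 -0.    ]
[ 0.67135414 -0.2012599   0.115     ] [-0.99125947 -0.13192672  0.        ] tongue end predicted px [[263.77176778 221.45255003]] mouth top [[258.68670105 183.27305267]] pad [[257.41426953 173.81751529]] back [[247.91842092 104.82855326]]
[ 0.62753745 -0.20709146  0.19725624] [-0.45331602  0.42221886  1.83909231  0.26073843  0.65478078  0.79582498]
[ 0.6147     -0.2088      0.14896255] [-0.46619239  0.47228254  1.90558242  0.31348631  0.54560483  0.72138742]
[ 0.60545847 -0.21002996  0.1140804 ] [-0.47577928  0.51468147  1.94825325  0.36834558  0.46750355  0.6504693 ]
[ 0.56339053 -0.21562878  0.0566614 ] [-0.52307837  0.57638058  2.06009527  0.57536279  0.32376345  0.38433503]
[ 0.4487412  -0.23088746  0.04221482] [-0.69020959  0.53983402  2.26915884  1.01117874  0.24816714 -0.22781499]
```

```bash
cat >> h.py <<'E'
T=Tube(np.pi+.1323); T.axis[1]-=.0007
E
python3 - <<'E'
from h import *
bot.set_gripper(0.0)
q=T.tool(.4)
bot.move_to(T.pt(0,0,.05),q)
print(bot.current_clock(),bot.current_contact_force())
print(bot.move_linear(T.pt(0,0,.004),feed=.08))
for tl in (.15,.3,.42,.5,.56):
    bot.move_linear(T.pt(tl,0,0),feed=.04); print(tl,bot.current_contact_force().round(1),bot.current_ee_pos().round(4))
bot.hold(.5)
bot.move_linear(T.pt(.56,-.03,.12),feed=.2)
im=bot.snapshot("top"); cv2.imwrite("pics/top1.png",im[:,:,::-1]); cv2.imwrite("pics/top1c.png",cv2.resize(im[95:235,180:300,::-1],None,fx=4,fy=4,interpolation=cv2.INTER_CUBIC))
print(bot.current_clock())
E
```

```text
2.7167 [-0.73633924  0.33096435  0.66905116]
False
0.15 [ 0.2 -0.8 -0.2] [ 0.61   -0.21    0.1398]
0.3 [0.3 0.6 0.1] [ 0.6069 -0.2104  0.1302]
0.42 [0.2 0.4 0.3] [ 0.6057 -0.2106  0.1223]
0.5 [ 1.3 -0.5  0.1] [ 0.6053 -0.2107  0.117 ]
0.56 [-0.4  0.8  1. ] [ 0.6054 -0.2107  0.1131]
6.5417
```

View pics/top1c.png

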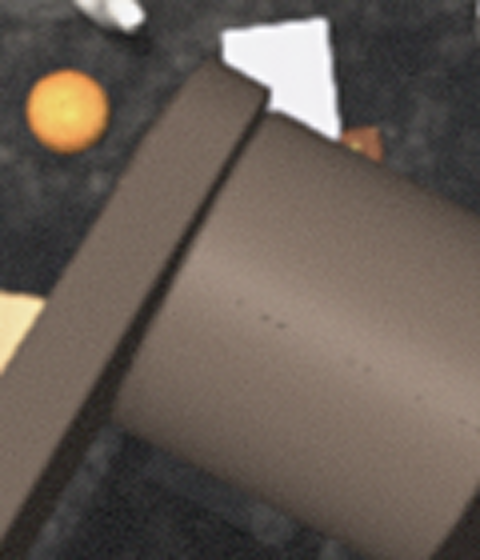

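The arm hides the tube from the top camera; I'll look with the wrist camera from the pre-grasp side.

Run:
```python
from h import *
bot.move_to(T.pt(.56,.057,-.024)+[0,0,.2],T.tool(.262))
c=bot.get_calibration("wrist"); im=bot.snapshot("wrist"); cv2.imwrite("pics/w1.png",im[:,:,::-1])
print(bot.current_clock(),c["position"],bot.current_ee_pos())
for n,p in dict(pad=(0,0,0),mouth=(0,.021,-.003),lip=(0,.102,-.021)).items():
    for tl in (.5,.56,.62): print(n,tl,proj(c,T.pt(tl,*p[1:])).round(0))
np.save("w1.npy",dict(c),allow_pickle=True)
```

```text
6.9167 [ 0.62959611 -0.20899068  0.41656517] [ 0.55838799 -0.21665067  0.27242128]
pad 0.5 [[249. 126.]]
pad 0.56 [[249. 125.]]
pad 0.62 [[249. 125.]]
mouth 0.5 [[249. 147.]]
mouth 0.56 [[249. 145.]]
mouth 0.62 [[249. 144.]]
lip 0.5 [[249. 210.]]
lip 0.56 [[249. 205.]]
lip 0.62 [[249. 199.]]
```

View pics/w1.png

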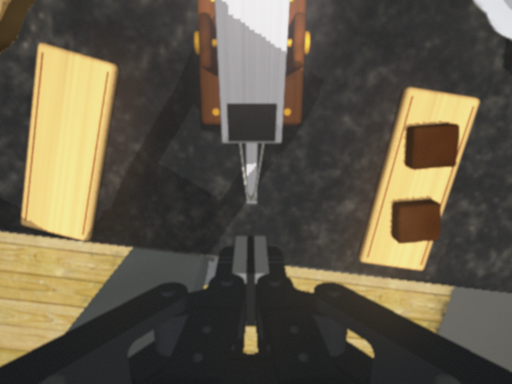

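Tongs are out: the closed end sits at the lip (251,203), mouth at (251,142), pad at (252,121), which matches a tilt of about 0.56 with a lateral offset of about 2 px (1.5 mm). Grasping now.

```bash
cat >> h.py <<'E'
tl=.56; T.axis[1]-=.0012
def lifted(da,pull,px=.055,depth=.021):
    # tongs rotated up by da about rear end, then pulled along own axis; returns TCP pos,quat
    x,z=T.frame(tl); rear=T.pt(tl,-.083,-.030)
    x2,z2=T.frame(tl-da)
    g=rear+x2*(px+.083+pull)+z2*.006
    q=T.tool(.262-da); return g+rot(q).apply([0,0,depth]),q
E
python3 - <<'E'
from h import *
bot.set_gripper(.06)
p,q=lifted(0,0)
bot.move_linear(p+[0,0,.04],q,feed=.15)
print(bot.move_linear(p,q,feed=.06,guard=8),bot.current_ee_pos()-p)
bot.set_gripper(.0,60); print(bot.current_grip_width(),bot.current_finger_force(),bot.current_contact_force())
for da in (.035,.07,.1):
    bot.move_linear(*lifted(da,0),feed=.05); print(da,bot.current_contact_force().round(1))
im=bot.snapshot("wrist"); cv2.imwrite("pics/w2.png",im[:,:,::-1]); print(bot.current_clock())
for pl in (.05,.115,.19): print(lifted(.1,pl),bot.solve_ik(*lifted(.1,pl)))
E
```

```text
False [ 1.04231873e-04 -2.88616402e-05  3.84991807e-05]
0.021814220616644776 58.376644502277486 [ 1.10702964 -0.07451617  0.46973927]
0.035 [ 0.1 -0.1 -0.2]
0.07 [-0.2 -0.4 -0.3]
0.1 [ 0.5  0.1 -0.2]
10.9167
(array([ 0.50688647, -0.22504754,  0.05711389]), array([ 0.00330371,  0.99656588,  0.06601916, -0.04986986])) [-0.43643627  0.61966846  1.88320956 -0.08119745  0.7246919   1.06518195]
(array([ 0.44371337, -0.23345445,  0.04432782]), array([ 0.00330371,  0.99656588,  0.06601916, -0.04986986])) [-0.50097337  0.59055641  2.01589381 -0.10209942  0.6183101   1.02320411]
(array([ 0.37082133, -0.24315472,  0.02957466]), array([ 0.00330371,  0.99656588,  0.06601916, -0.04986986])) [-0.59319183  0.57077936  2.15787319 -0.14068911  0.49199009  0.9719749 ]
```

View pics/w2.png

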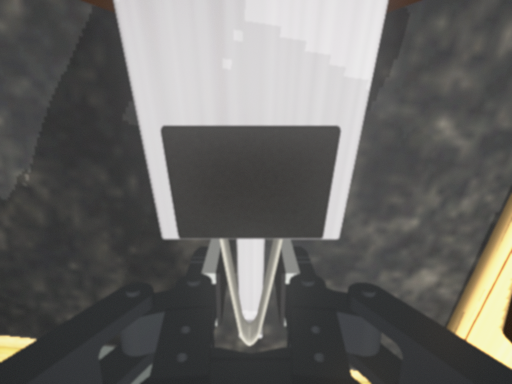

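Run:
```python
from h import *
for pl in (.02,.05,.085,.118):
    print(pl,bot.move_linear(lifted(.1,pl)[0],feed=.08,guard=15),bot.current_contact_force().round(1),bot.current_grip_width())
p=bot.current_ee_pos(); 
bot.move_linear(p+[-.03,0,.10],feed=.12); bot.move_linear(p+[-.03,0,.17],feed=.15)
# flat at height, above/short of board
b=np.array([.536,.0109,.014]); yb=np.pi-.1455
u=np.array([np.cos(yb),np.sin(yb),0])
a=-(.56-.262); x=u*np.cos(a)-[0,0,np.sin(a)]; z=u*np.sin(a)+[0,0,np.cos(a)]
q=quat(np.c_[-x,np.cross(-z,-x),-z])
g=b+u*.0465+[0,0,.15+.006]; pt=g+rot(q).apply([0,0,.021])
print(bot.solve_ik(pt,q)); bot.move_to(pt,q)
print(bot.current_clock(),bot.current_contact_force())
for n in("top","wrist","scene"):
    im=bot.snapshot(n); cv2.imwrite(f"pics/{n}3.png",im[:,:,::-1])
cs=np.hstack([cv2.imread("pics/wrist3.png"),cv2.imread("pics/scene3.png")]); cv2.imwrite("pics/both3.png",cv2.resize(cs,(800,300)))
```

```text
0.02 True [1.9 0.7 0.2] 0.02193219842695768
0.05 True [ 4.2  0.4 -0.9] 0.021578278290559104
0.085 True [ 2.8 -0.3  0.4] 0.02207365965662893
0.118 True [ 3.9 -0.6 -0.2] 0.021556475661492113
[-0.04663201  0.51379897  1.82408959  0.03251579  1.10054648  1.65059595]
14.5583 [-0.33403724 -0.09019786  0.38414096]
```

View pics/both3.png

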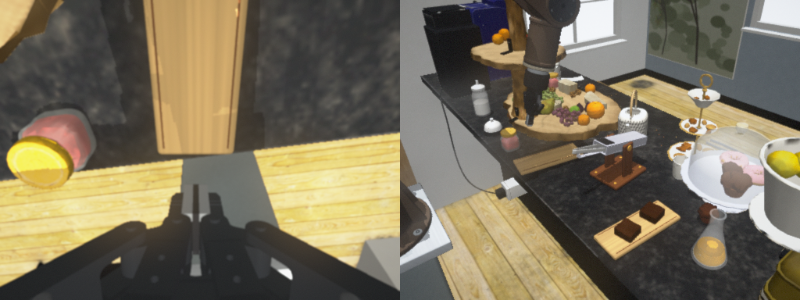

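The guard tripped on each pull, so the tongs were not drawn out. Looking at the present state of tube and gripper.

Run:
```python
from h import *
print(bot.current_grip_width(),bot.current_finger_force())
s=cv2.imread("pics/scene3.png")[140:250,190:330]; t=cv2.imread("pics/top3.png")[95:235,200:310]
s=cv2.resize(s,None,fx=3.2,fy=3.2,interpolation=cv2.INTER_CUBIC); t=cv2.resize(t,None,fx=3,fy=3,interpolation=cv2.INTER_CUBIC)
o=np.zeros((430,790,3),np.uint8); o[:s.shape[0],:s.shape[1]]=s; o[:t.shape[0],455:455+t.shape[1]]=t[:430]; cv2.imwrite("pics/st.png",o)
```

```text
9.337848273664208e-05 0.0
```

View pics/st.png

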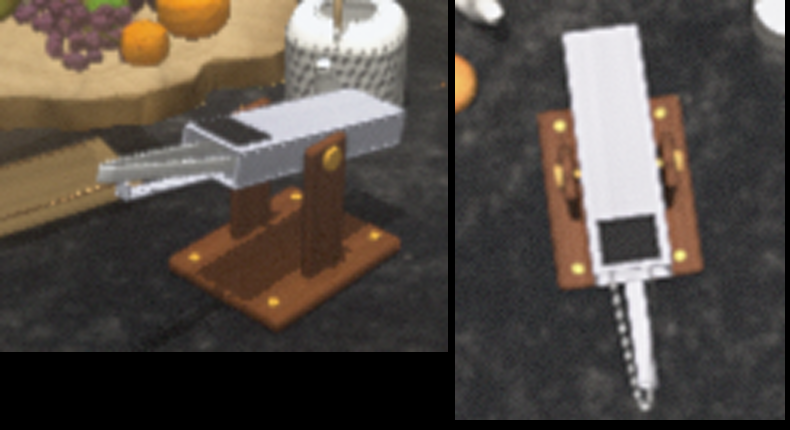

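Run:
```python
from h import *
cs=bot.get_calibration("scene"); ct=bot.get_calibration("top")
w=np.cross([0,0,1],T.u)  # lateral, +: toward -y (u ~ -x)
print("w",w)
for tl in (0,.1,.2,.3,.4):
    print(tl,"S lip",proj(cs,T.pt(tl,.102,-.021)).round(1),"botcorner -y",proj(cs,T.pt(tl,.021,-.033)+w*.028).round(1),"back top corner -y",proj(cs,T.pt(tl,-.175,-.003)+w*.028).round(1),"T lip",proj(ct,T.pt(tl,.102,-.021)).round(1),"T mouth",proj(ct,T.pt(tl,.021,-.003)).round(1),"T back",proj(ct,T.pt(tl,-.175,-.003)).round(1))
```

```text
w [ 0.13191439 -0.99126111  0.        ]
0 S lip [[228.7 194.6]] botcorner -y [[262.5 198.4]] back top corner -y [[316.  175.2]] T lip [[264.7 221.5]] T mouth [[259.6 183.3]] T back [[248.7 104.8]]
0.1 S lip [[228.  201.6]] botcorner -y [[262.4 201.7]] back top corner -y [[316.5 171.3]] T lip [[264.7 223.1]] T mouth [[259.7 185.2]] T back [[248.6 103.1]]
0.2 S lip [[227.8 208.2]] botcorner -y [[262.6 204.8]] back top corner -y [[316.7 167.4]] T lip [[264.7 224. ]] T mouth [[259.9 186.6]] T back [[248.5 101.8]]
0.3 S lip [[228.2 214.5]] botcorner -y [[263.1 207.6]] back top corner -y [[316.6 163.7]] T lip [[264.6 224.1]] T mouth [[259.9 187.8]] T back [[248.5 101. ]]
0.4 S lip [[229.2 220.2]] botcorner -y [[263.8 210.3]] back top corner -y [[316.3 160.2]] T lip [[264.4 223.5]] T mouth [[260.  188.5]] T back [[248.6 100.6]]
```

Run:
```python
from h import *
import pickle
bot.set_gripper(.06)
bot.move_to(T.pt(0.02,.07,-.02)+[0,0,.13],T.tool(.262))
d={}
c=bot.get_calibration("wrist"); im=bot.snapshot("wrist"); cv2.imwrite("pics/w4.png",im[:,:,::-1]); d["c"]=c
im2=bot.snapshot("scene"); cv2.imwrite("pics/s4.png",im2[:,:,::-1]); pickle.dump(c,open("w4.pkl","wb"))
print(bot.current_clock())
for tl in (0,.05): print({n:proj(c,T.pt(tl,*p)).round(0).tolist() for n,p in dict(pad=(0,0),mouth=(.021,-.003),lip=(.102,-.021)).items()})
o=np.zeros((400,780,3),np.uint8); o[:384,:512]=im[:,:,::-1]; s=cv2.resize(im2[150:220,200:285,::-1],None,fx=3,fy=3,interpolation=cv2.INTER_CUBIC); o[:s.shape[0],520:520+s.shape[1]]=s; cv2.imwrite("pics/c4.png",o)
```

```text
16.475
{'pad': [[250.0, 94.0]], 'mouth': [[250.0, 122.0]], 'lip': [[250.0, 222.0]]}
{'pad': [[250.0, 97.0]], 'mouth': [[250.0, 124.0]], 'lip': [[250.0, 221.0]]}
```

View pics/c4.png

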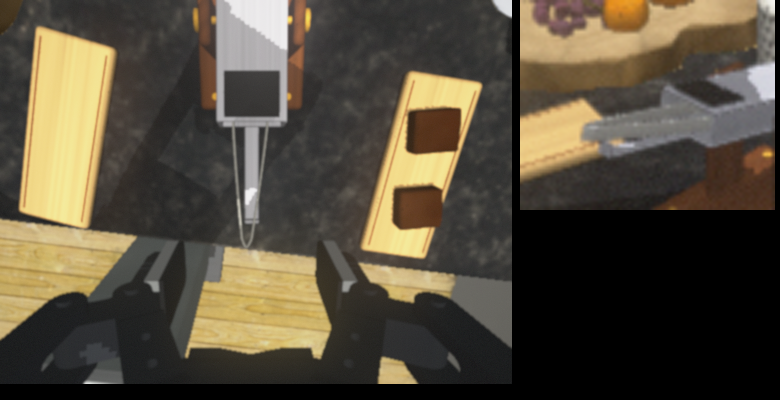

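```bash
cat >> h.py <<'E'
def ray(c,px): return np.array(c["position"]),rot(c["attitude"]).apply(np.linalg.inv(c["mtx"])@[*px,1.])
def tri(*obs):
    A=np.zeros((3,3));b=np.zeros(3)
    for c,px in obs:
        o,d=ray(c,px); d=d/np.linalg.norm(d); M=np.eye(3)-np.outer(d,d); A+=M; b+=M@o
    return np.linalg.solve(A,b)
def inpad(P,tl):
    x,z=T.frame(tl); w=np.cross(z,x); d=P-T.pt(tl,0,0); return np.array([d@x,d@w,d@z])
E
python3 - <<'E'
from h import *
import pickle
cw=pickle.load(open("w4.pkl","rb")); cs=bot.get_calibration("scene"); ct=bot.get_calibration("top")
P=tri((cw,(247,246)),(cs,(220.7,194.3))); print("tip",P,inpad(P,0.02),proj(cw,P),proj(cs,P))
P=tri((cw,(247,246)),(cs,(220.7,194.3)),(ct,(263.3,230))); print("tip",P,inpad(P,0.02),proj(cw,P),proj(cs,P),proj(ct,P))
L=tri((cw,(251,222)),(ct,(264.5,223.5)));print("lip",L,inpad(L,.02))
for pz in(-.02,-.014,-.003): print(pz,proj(cs,T.pt(0.02,.122,pz)),proj(cw,T.pt(0.02,.122,pz)))
for px in (.06,.08,.09):
  print(bot.solve_ik(T.pt(.02,px,-.014)-[0,0,.021],T.tool(.262)), bot.solve_ik(T.pt(.02,px+.12,-.014)-[0,0,.021],T.tool(.262)))
# tongs legs per row in the wrist view
im=cv2.imread("pics/w4.png"); g=cv2.cvtColor(im,cv2.COLOR_BGR2GRAY)
for r in (135,160,180): print(r,g[r,225:280].tolist())
E
```

```text
tip [ 0.4925706  -0.22388519  0.16299763] [ 0.12221374 -0.00304066 -0.01452631] [[246.53355847 246.43235714]] [[220.94302691 194.37165066]]
tip [ 0.49303778 -0.22277673  0.16263956] [ 0.12153637 -0.00407781 -0.01472792] [[245.30662736 245.58810386]] [[220.84339171 194.22470535]] [[263.94298611 230.20639085]]
lip [ 0.50760367 -0.2249644   0.14417364] [ 1.03373418e-01  1.22021720e-05 -2.92647823e-02]
-0.02 [[221.65478445 197.25086205]] [[250.15413695 244.90089242]]
-0.014 [[222.00782762 194.65066379]] [[250.13754365 246.3050253 ]]
-0.003 [[222.6596005  189.85029145]] [[250.10518706 249.04305589]]
[-4.27927658e-01  5.25001707e-01  1.82174453e+00 -4.44089210e-16
  7.94846421e-01  1.01056867e+00] [-5.52754818e-01  3.67695110e-01  2.01993692e+00 -4.44089210e-16
  7.53960626e-01  8.85741509e-01]
[-4.45800478e-01  4.98854471e-01  1.85764593e+00 -4.44089210e-16
  7.85092251e-01  9.92695848e-01] [-5.78348565e-01  3.41266138e-01  2.04881524e+00 -4.44089210e-16
  7.51511280e-01  8.60147762e-01]
[-4.55127334e-01  4.85782667e-01  1.87517161e+00 -4.44089210e-16
  7.80638376e-01  9.83368993e-01] [-5.91761937e-01  3.28022126e-01  2.06278031e+00 -4.44089210e-16
  7.50790214e-01  8.46734390e-01]
135 [45, 46, 43, 45, 47, 47, 69, 105, 130, 118, 80, 53, 46, 48, 49, 49, 49, 49, 60, 92, 135, 162, 170, 170, 170, 170, 169, 171, 175, 176, 174, 170, 153, 117, 75, 54, 51, 53, 59, 83, 118, 125, 95, 61, 50, 51, 53, 50, 52, 50, 49, 50, 48, 48, 48]
160 [54, 55, 53, 54, 55, 54, 54, 57, 79, 115, 130, 107, 71, 57, 57, 57, 54, 53, 62, 94, 135, 163, 172, 173, 173, 174, 173, 173, 177, 178, 177, 173, 155, 116, 73, 61, 89, 120, 124, 93, 61, 53, 55, 55, 55, 54, 52, 55, 58, 58, 60, 60, 57, 58, 57]
180 [66, 67, 69, 69, 65, 65, 60, 54, 52, 67, 105, 132, 122, 88, 58, 51, 52, 53, 62, 93, 135, 163, 172, 174, 175, 175, 173, 174, 177, 177, 177, 173, 156, 127, 122, 127, 101, 72, 60, 61, 61, 60, 60, 61, 61, 62, 61, 63, 64, 66, 67, 67, 64, 60, 57]
```

Run:
```python
from h import *
t0=.02; x,z=T.frame(t0-.065); w=np.cross(z,x)
p=T.pt(t0,.077,-.016)-w*.0022-[0,0,.021]; q=T.tool(.262)
bot.move_linear(p+[0,0,.04],q,feed=.2)
print(bot.move_linear(p,feed=.06,guard=15),bot.current_ee_pos()-p)
bot.set_gripper(0.,80); print(bot.current_grip_width(),bot.current_finger_force(),bot.current_contact_force().round(1))
bot.move_linear(p+z*.002,feed=.03)
ok=True
for s in np.arange(.02,.101,.02):
    bot.move_linear(p+z*.002+x*s,feed=.06); f=bot.current_contact_force(); print(round(s,2),f.round(1),round(bot.current_grip_width(),4))
    if np.linalg.norm(f)>20: ok=False;break
c=bot.get_calibration("wrist"); im=bot.snapshot("wrist"); s=bot.snapshot("scene")
cv2.imwrite("pics/c5.png",cv2.resize(np.hstack([im,s])[:,:,::-1],(800,300),interpolation=cv2.INTER_AREA)); print(ok,bot.current_clock())
```

```text
False [ 1.13322216e-04 -7.19959861e-05  9.29370280e-05]
0.02164710469992747 77.93008267879486 [ 0.4 -0.3  0.5]
0.02 [ 1.2 -0.4 -0. ] 0.0214
0.04 [ 1.1  0.2 -1.7] 0.0218
0.06 [-0.4 -0.5 -0.8] 0.0212
0.08 [ 1.   0.2 -0.6] 0.0215
0.1 [ 0.8  0.1 -1.1] 0.0218
True 21.1667
```

View pics/c5.png

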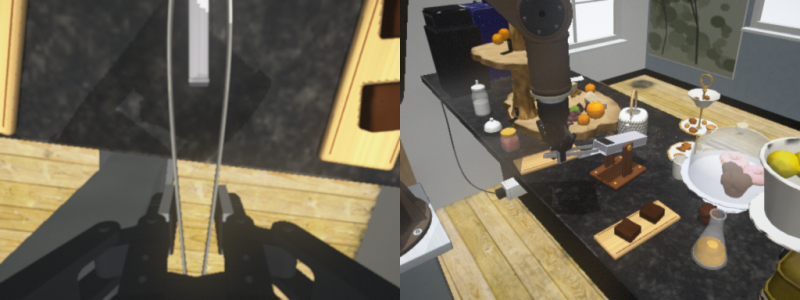

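The tongs come out cleanly: legs run straight up from the fingers at columns ~170 and 230, with the tongue free between them, and the scene view shows them clear in front of the mouth. The 10 views are now used, so I continue by numbers only.

Run:
```python
from h import *
import pickle
x,z=T.frame(.02-.065)
p=bot.current_ee_pos()
bot.move_linear(p+x*.03,feed=.1); bot.move_linear(p+x*.035+[0,0,.07],feed=.15)
print(bot.current_contact_force().round(1),bot.current_grip_width(),bot.current_clock())
c=bot.get_calibration("wrist"); im=bot.snapshot("wrist"); cv2.imwrite("pics/w6.png",im[:,:,::-1])
pickle.dump(dict(c=c,p=bot.current_ee_pos(),q=bot.current_ee_rot()),open("w6.pkl","wb"))
d=pickle.load(open("w6.pkl","rb")); M=rot(d["q"])
g=cv2.cvtColor(im,cv2.COLOR_RGB2GRAY)
th=cv2.morphologyEx(g,cv2.MORPH_TOPHAT,np.ones((1,15),np.uint8))
for r in range(10,231,20):
    row=th[r,190:320].astype(int); pk=[i+190 for i in range(1,len(row)-1) if row[i]>35 and row[i]>=row[i-1] and row[i]>row[i+1]]; print(r,pk)
# prediction: tongs in tool frame, pitch phi, grasp dist from tip s0, depth
for phi in (.25,.3,.35):
    out=[]
    for s in (0,60,90,120,150,183):
        s/=1000; hw=(.018+.023*s/.183)/2-.001
        e=s-.045 # away from tip along tongs: tool x = -outward
        # tip is nose up: going back goes down => tool +z
        ctr=np.array([e*np.cos(phi),0,-.021+e*np.sin(phi)])+np.array([np.sin(phi),0,-np.cos(phi)])*.006
        a=proj(d["c"],d["p"]+M.apply(ctr+[0,hw,0]))[0]; b=proj(d["c"],d["p"]+M.apply(ctr-[0,hw,0]))[0]; out.append((int(s*1000),*(np.r_[a,b].round(0).astype(int).tolist())))
    print(phi,out)
```

```text
[ 0.   0.2 -0.7] 0.02132490022383137 22.2417
10 [217, 251, 258, 295]
30 [216, 295]
50 [216, 294]
70 [216, 294]
90 [216, 292]
110 [217, 291]
130 [218, 289]
150 [219, 287]
170 []
190 [221]
210 []
230 []
0.25 [(0, 266, 391, 227, 391), (60, 276, 243, 217, 243), (90, 281, 168, 212, 168), (120, 286, 91, 207, 91), (150, 291, 13, 201, 13), (183, 297, -74, 195, -74)]
0.3 [(0, 267, 393, 226, 393), (60, 276, 242, 217, 242), (90, 280, 167, 212, 167), (120, 285, 93, 208, 93), (150, 289, 19, 203, 19), (183, 294, -61, 198, -61)]
0.35 [(0, 267, 396, 226, 396), (60, 276, 241, 217, 241), (90, 280, 167, 213, 167), (120, 284, 95, 209, 95), (150, 288, 26, 205, 26), (183, 292, -49, 201, -49)]
```

```bash
cat >> h.py <<'E'
BC=np.array([.536,.0109,.014]); YB=np.pi-.1445
def place(h,phi=.3,yawc=.02,s0=.045):
    """TCP pose for tongs level, underside h above the board top"""
    u=np.array([np.cos(YB),np.sin(YB),0]); v=np.array([np.cos(YB+yawc),np.sin(YB+yawc),0]); up=np.array([0,0,1.])
    x=v*np.cos(phi)-up*np.sin(phi); z=v*np.sin(phi)+up*np.cos(phi)
    q=quat(np.c_[-x,np.cross(-z,-x),-z])
    return BC+u*(.0915-s0)+up*(h+.006)-z*.021, q
E
python3 - <<'E'
from h import *
for h in (.12,.02,0): print(place(h)[0],bot.solve_ik(*place(h)))
bot.move_to(*place(.12)); bot.move_linear(place(.03)[0],feed=.15); bot.hold(.3)
print(bot.current_clock(),bot.current_torque().round(2),bot.current_contact_force().round(1))
r=bot.move_linear(place(-.006)[0],feed=.015,guard=3)
print(r,bot.current_ee_pos()-place(0)[0],bot.current_contact_force().round(1),bot.current_torque().round(2),bot.current_clock())
E
```

```text
[0.49614251 0.01682525 0.11993793] [ 4.27816781e-04  3.42128379e-01  2.29379837e+00 -1.76686530e-01
  2.11058949e-01  1.86304279e+00]
[0.49614251 0.01682525 0.01993793] [ 4.27816781e-04  5.79992103e-01  2.35331345e+00  3.53257634e+00
  9.67737193e-02 -1.84072813e+00]
[ 4.96142511e-01  1.68252480e-02 -6.20662716e-05] [ 4.27816781e-04  6.30972696e-01  2.35876330e+00  3.38975104e+00
  1.50485341e-01 -1.69685984e+00]Traceback (most recent call last):
  File "<stdin>", line 3, in <module>
rig.PlanningError: the arm cannot follow that straight line within its joint ranges
```

The fingertips reach ~15 mm below the tongs in this deep grip, so they would hit the board first. I'll set the tongs down across the board with the gripped end overhanging, then regrip them shallow at the middle.

```bash
cat >> h.py <<'E'
XC=BC+np.array([np.cos(YB),np.sin(YB),0])*.025   # crossing point on the board axis
def cross(h,sgn,lean=.255,D=.066):
    v=np.array([np.cos(YB+sgn*np.pi/2),np.sin(YB+sgn*np.pi/2),0]); up=np.array([0,0,1.])
    x=v*np.cos(lean)-up*np.sin(lean); z=v*np.sin(lean)+up*np.cos(lean)
    return XC+v*D+up*(h+.006)-z*.021, quat(np.c_[-x,np.cross(-z,-x),-z])
E
python3 - <<'E'
from h import *
print(bot.current_ee_pos(),bot.current_joint_pos().round(2),bot.current_grip_width(),bot.current_clock())
for s in (1,-1):
    for h in (.12,.03,.005): 
        p,q=cross(h,s); j=bot.solve_ik(p,q); print(s,p.round(3),None if j is None else j.round(2))
E
```

```text
[0.49637808 0.01634412 0.11991816] [-0.    0.34  2.29 -0.18  0.21  1.86] 0.021484773122681374 23.4167
1 [ 0.503 -0.046  0.12 ] [-0.34  0.46  2.03  0.38  0.74 -0.48]
1 [ 0.503 -0.046  0.03 ] [-0.34  0.62  2.08  0.49  0.55 -0.63]
1 [ 0.503 -0.046  0.005] [-0.34  0.66  2.09  0.54  0.5  -0.68]
-1 [0.52  0.075 0.12 ] [ 0.25  0.51  1.92 -0.32  0.84 -2.52]
-1 [0.52  0.075 0.03 ] [ 0.25  0.66  1.96 -0.39  0.66 -2.42]
-1 [0.52  0.075 0.005] [ 0.25  0.7   1.97 -0.41  0.62 -2.39]
```

Run:
```python
from h import *
p,q=cross(.16,1); bot.move_to(p,q)
bot.move_linear(cross(.03,1)[0],feed=.15); bot.hold(.2)
f0=bot.current_contact_force(); t0=bot.current_torque()
print(bot.current_clock(),f0.round(1),t0.round(2))
r=bot.move_linear(cross(.0055,1)[0],feed=.02,guard=4)
bot.hold(.1); print(r,(bot.current_ee_pos()-cross(0,1)[0]).round(4),(bot.current_contact_force()-f0).round(1),(bot.current_torque()-t0).round(2),bot.current_clock(),bot.current_grip_width())
```

```text
26.6917 [-0.8  0.1 -0.3] [-0.18  0.02 -0.06]
False [ 0.0001 -0.      0.0056] [ 0.6 -0.1  0.3] [0.12 0.03 0.07] 28.1667 0.021574052599706153
```

Run:
```python
from h import *
import pickle
print(bot.move_linear(cross(.0038,1)[0],feed=.02,guard=4))
bot.set_gripper(.04)
p=bot.current_ee_pos(); bot.move_linear(p+[0,0,.05],feed=.12); bot.set_gripper(.07)
# vertical tool over the middle of the tongs, tool y along the board
def over(h,yawc=0,d=.0195):
    p,q=cross(0,1,lean=0.); v=np.array([np.cos(YB+np.pi/2),np.sin(YB+np.pi/2),0]); return np.array([*(XC+v*d)[:2],.014+h]),q
p,q=over(.17); p=p+[-.0,-.06,0]
bot.move_to(p,q)
c=bot.get_calibration("wrist"); im=bot.snapshot("wrist")[:,:,::-1]; cv2.imwrite("pics/w7.png",im); pickle.dump(c,open("w7.pkl","wb"))
s=bot.snapshot("scene"); cv2.imwrite("pics/s7.png",s[:,:,::-1]); t=bot.snapshot("top"); cv2.imwrite("pics/t7.png",t[:,:,::-1])
print(bot.current_clock(),bot.current_ee_pos())
v=np.array([np.cos(YB+np.pi/2),np.sin(YB+np.pi/2),0]); u=np.array([np.cos(YB),np.sin(YB),0])
for n,(a,w) in dict(closed=(.111,.009),mid=(.0195,.014),open=(-.072,.0205)).items():
    P=XC+v*a+[0,0,.012]; print(n,proj(c,[P+u*w,P-u*w]).round(0).tolist())
print("board corners",proj(c,[BC+a*u*.115+b*v*.045 for a in(1,-1) for b in (1,-1)]).round(0).tolist())
hsv=cv2.cvtColor(im,cv2.COLOR_BGR2HSV)
m=((hsv[:,:,1]<60)&(hsv[:,:,2]>80)).astype(np.uint8)
n,l,st,ce=cv2.connectedComponentsWithStats(m)
for i in np.argsort(-st[1:,4])[:8]+1: print(st[i].tolist(),ce[i].round(0))
```

```text
False
30.45 [ 0.50759429 -0.06478999  0.18280177]
closed [[231.0, 208.0], [250.0, 208.0]]
mid [[224.0, 111.0], [255.0, 111.0]]
open [[213.0, -6.0], [264.0, -6.0]]
board corners [[145.0, 138.0], [135.0, 34.0], [388.0, 138.0], [400.0, 34.0]]
[33, 60, 120, 142, 5892] [110. 120.]
[322, 0, 115, 106, 2614] [390.  30.]
[177, 0, 77, 73, 1099] [213.  13.]
[438, 27, 68, 32, 1079] [472.  41.]
[115, 0, 51, 53, 851] [137.  28.]
[224, 86, 31, 126, 744] [237. 165.]
[126, 244, 39, 53, 703] [144. 270.]
[337, 243, 38, 54, 684] [356. 270.]
```

Run:
```python
from h import *
import pickle
c=pickle.load(open("w7.pkl","rb")); im=cv2.imread("pics/w7.png"); g=cv2.cvtColor(im,cv2.COLOR_BGR2GRAY)
hsv=cv2.cvtColor(im,cv2.COLOR_BGR2HSV); m=((hsv[:,:,1]<60)&(hsv[:,:,2]>80)).astype(np.uint8)
n,l,st,ce=cv2.connectedComponentsWithStats(m); i=l[205:212,225:255].max() 
for y in range(88,214,8):
    xs=np.flatnonzero(m[y,205:275])+205; print(y,(xs.min(),xs.max(),(xs.min()+xs.max())/2) if len(xs) else None,end=" ")
u=np.array([np.cos(YB),np.sin(YB),0]); v=np.array([np.cos(YB+np.pi/2),np.sin(YB+np.pi/2),0])
for y,xs in ((200,None),(160,None),(144,None),(120,None),(96,None)):
    xx=np.flatnonzero(m[y,205:275])+205; P=cast(c,[[xx.min(),y],[xx.max(),y]],.026); d=P-XC
    print("\n",y,"u",(d@u).round(4),"v",(d@v).round(4),"width",np.linalg.norm(P[0]-P[1]).round(4),end="")
print("\ntip",((cast(c,[[240.5,211.5]],.022)-XC)@np.c_[u,v]).round(4))
```

```text
88 (np.int64(225), np.int64(225), np.float64(225.0)) 96 (np.int64(224), np.int64(226), np.float64(225.0)) 104 (np.int64(225), np.int64(258), np.float64(241.5)) 112 (np.int64(226), np.int64(257), np.float64(241.5)) 120 (np.int64(226), np.int64(256), np.float64(241.0)) 128 (np.int64(227), np.int64(255), np.float64(241.0)) 136 (np.int64(228), np.int64(229), np.float64(228.5)) 144 (np.int64(227), np.int64(253), np.float64(240.0)) 152 (np.int64(228), np.int64(253), np.float64(240.5)) 160 (np.int64(229), np.int64(252), np.float64(240.5)) 168 (np.int64(230), np.int64(251), np.float64(240.5)) 176 (np.int64(231), np.int64(249), np.float64(240.0)) 184 (np.int64(231), np.int64(248), np.float64(239.5)) 192 (np.int64(232), np.int64(247), np.float64(239.5)) 200 (np.int64(233), np.int64(245), np.float64(239.0)) 208 (np.int64(236), np.int64(243), np.float64(239.5)) 
 200 u [ 0.0069 -0.0046] v [0.1024 0.1025] width 0.0115
 160 u [ 0.0101 -0.0112] v [0.0637 0.0637] width 0.0213
 144 u [ 0.0116 -0.0121] v [0.049 0.049] width 0.0237
 120 u [ 0.0121 -0.0147] v [0.0276 0.0276] width 0.0268
 96 u [0.0134 0.0117] v [0.007 0.007] width 0.0018
tip [[-1.000e-04  1.155e-01]]
```

```bash
cat >> h.py <<'E'
def down(yaw):
    v=np.array([np.cos(yaw),np.sin(yaw),0]); up=np.array([0,0,1.]); return quat(np.c_[-v,np.cross(-up,-v),-up])
E
python3 - <<'E'
from h import *
u=np.array([np.cos(YB),np.sin(YB),0]); v=np.array([np.cos(YB+np.pi/2),np.sin(YB+np.pi/2),0])
bot.set_gripper(.055)
p=XC+v*.023-u*.0012; p[2]=.0145; q=down(YB+np.pi/2-.03)
bot.move_to(p+[0,0,.08],q); 
print(bot.move_linear(p,feed=.08,guard=8),(bot.current_ee_pos()-p).round(4),bot.current_contact_force().round(1))
bot.set_gripper(0,40); print("w",bot.current_grip_width(),bot.current_finger_force(),bot.current_clock())
if bot.current_grip_width()>.02:
    bot.move_linear(p+[0,0,.09],feed=.12); print(bot.current_grip_width())
    for y in (YB,YB+np.pi): print(bot.solve_ik(BC+[0,0,.1],down(y)))
    c=bot.get_calibration("wrist"); im=bot.snapshot("wrist"); cv2.imwrite("pics/w8.png",im[:,:,::-1])
    print(bot.current_clock(),bot.current_contact_force().round(1))
E
```

```text
False [ 0.0003 -0.      0.0004] [ 0.7 -0.2  0.5]
w 0.027936847528902697 38.683159480278846 32.7583
0.027962344348322784
[-3.62152799e-02  4.77950251e-01  1.96638852e+00 -4.44089210e-16
  6.97253886e-01  1.67908105e+00]
[-3.62152799e-02  4.77950251e-01  1.96638852e+00 -4.44089210e-16
  6.97253886e-01 -1.46251161e+00]
33.7083 [ 0.1 -0.1 -0. ]
```

Run:
```python
from h import *
p=np.array([BC[0],BC[1],.0149]); q=down(YB)
bot.move_to(p+[0,0,.09],q); bot.move_linear(p+[0,0,.015],feed=.1)
print(bot.move_linear(p+[0,0,.0004],feed=.015,guard=4),(bot.current_ee_pos()-p).round(4),bot.current_contact_force().round(1))
bot.hold(.2); bot.set_gripper(.05); bot.hold(.2)
bot.move_linear(p+[0,0,.10],feed=.12); bot.move_to([.40,-.45,.30],down(np.pi-.9))
c=bot.get_calibration("top"); im=bot.snapshot("top")[:,:,::-1]; cv2.imwrite("pics/t9.png",im)
print(bot.current_clock())
old=cv2.imread("pics/top0.png"); d=cv2.absdiff(im,old).max(2)
k=np.zeros_like(d); k[155:268,140:196]=(d[155:268,140:196]>30)*255
pts=cv2.findNonZero(k)[:,0]; P=cast(c,pts,.022)-BC
u=np.array([np.cos(YB),np.sin(YB),0]); v=np.array([np.cos(YB+np.pi/2),np.sin(YB+np.pi/2),0])
a=P@u;b=P@v; print(len(pts),"u",np.percentile(a,[0,2,98,100]).round(4),"v",np.percentile(b,[0,2,98,100]).round(4))
for lo in np.arange(-.1,.1,.02):
    s=(a>=lo)&(a<lo+.02)
    if s.any(): print(round(lo,2),s.sum(),b[s].min().round(4),b[s].max().round(4))
```

```text
True [-0.0002  0.      0.0003] [-0.4  0.8  7.6]
40.6833
416 u [-0.0908 -0.0859  0.1141  0.1156] v [-0.0181 -0.0171  0.046   0.0726]
-0.1 17 -0.0169 0.0162
-0.08 25 -0.0177 0.0174
-0.06 24 -0.0181 0.0173
-0.04 25 -0.018 0.0165
-0.02 25 -0.0164 0.0153
0.0 26 -0.0164 0.0137
0.02 26 -0.0135 0.0117
0.04 20 -0.0099 0.0096
0.06 42 -0.0091 0.0474
0.08 85 -0.0055 0.047
```

```bash
python3 -c "
from rig import bot
print(bot.close_job(),bot.current_clock())"
```

```text
the job is handed in; nothing more can be done
the job is handed in; nothing more can be done
```

The tongs lie flat and lengthwise on the empty board, centred to about 1 mm in the last picture, and the job was handed in about 41 s in; the first pull failed and they slipped from the grip, so I gripped them again and drew them out, then rested them across the board to regrip higher.

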